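# Reset the board in the shielded test box

### The job

Drag the flat lid of the shielded test box back towards the robot until it is fully open, by pressing gently on top of it, then press the black reset button on the circuit board inside all the way down and let it go, and slide the lid fully shut again. Never bear hard on the lid or the button, and leave the reel, the wooden module and the small meter beside the box where they are.

Things in the scene. Friction and masses are not known exactly. Their poses are not given: they have to be found in the camera images.
- box_mid (a point): Middle of the box (220 mm x, 140 y, 60 z, grey), 23 mm below and 8 mm to -x of the middle of the shut lid's top. Axes as the box: x to its rear, away from the robot; z its upward normal. The box is held in a stiff tilt bracket, nose up or down by up to 3 degrees, so the lid rises or falls by up to 4 mm over its travel.
- lid_top (a point): Centre of the top of the lid, an aluminium panel 90 (x) x 106 (y) x 8 mm with six thin flat rubber strips (70 long) across its middle. No handle; shut, it is flush with the box's rear top at +x and 3 mm lower than the side walls beside it. x: slide line, to the rear; z: up normal. Sprung: sinks 1 mm per 6 N after the first 3 N, 5 mm at most. The point moves with it.
- lid (a joint): How far the lid is open, m: 0 shut (start), 0.078 at the stop; it grows as the lid slides to -x, towards the robot, and stays where left. It resists sliding with about 6 N: press with about 10 to 15 N while dragging. With less the fingers slip; more than 22 N in all on the lid bends it.
- reset_top (a point): Centre of the top of the reset button, alone in the middle of the green board in the box: an upright black cylinder 22 mm across on a 30 mm square grey foot. Its top is 24 mm below the lid's top, 9 mm to +x of the shut lid's centre; hidden until the lid is open. The open well is 80 (x) x 110 mm (y); the button is 42 mm from the lid's edge, 38 mm from the rear wall.
- reset_button (a joint): How far the button is pressed, m: 0 released, 0.006 fully down. Spring return; fully down takes about 5 N, and more than 22 N harms it.
- reel_mid (a point): Centre of a bare metal wire reel standing on its flange, 60 mm across and 45 mm high, beside the box. Leave alone.
- module_mid (a point): Centre of the body of a wooden module 75 x 50 x 45 mm with a copper block on top (55 mm high in all), beside the box. Leave alone.
- meter_mid (a point): Centre of a small grey hand meter lying flat, 85 x 50 x 35 mm (43 mm with its knob), beside the box. Leave alone.

How it is judged (in metres and radians):
On the way, in this order (a step that is already met when the one before it is completed fails the run):
1. the lid is dragged fully open (at least 70 mm) (value of joint lid above 0.07 m), for 0.2 s.
2. the reset button is pressed down (at least 4.8 of its 6 mm) with the lid open (value of joint reset_button above 0.0048 m and value of joint lid above 0.05 m), for 0.1 s.
At the end, for the whole second after the job is handed in: The lid is shut again to within 4 mm and at rest, the button is released (within 1.5 mm of its top position), and the reel, module and meter are within 15 mm of where they stood (value of joint lid below 0.004 m and value of joint reset_button below 0.0015 m and velocity of joint lid between -0.005 and 0.005 m/s and distance of each of reel_mid, module_mid, meter_mid from where it was at the start of the episode below 0.015 m); the robot touches nothing.
It fails at once if the lid is borne on with more than 22 N (contact force between lid and anything else above 22 N).
It fails at once if the button is borne on with more than 22 N (contact force between reset_button and anything else above 22 N).
It fails at once if the reel, module or meter is moved by more than 15 mm (distance of any of reel_mid, module_mid, meter_mid from where it was at the start of the episode above 0.015 m).
It also fails if it takes over 72 s, if anything falls off the work surface, if the arm or the gripper's body presses on something with over 40 N, if the wrist force passes 120 N, or if a joint passes its speed limit or range.

### The arm

A 6-joint arm with a two-finger parallel gripper is mounted at the origin on the work surface. World frame = base frame: x ahead of the robot, y to its left, z up, the work surface at z = 0. Lengths are in mm, angles in rad, forces in N, time in s.
With the tool pointing down it reaches from about 300 to 775 mm from the base axis. Payload 14.6 kg.
Tool frame: the origin (TCP) lies on the centre line of the jaws, within the pads' length; the fingertips stand 19 mm ahead of it and the grasp point (between the pads) is the TCP (bot.tip_reach is the distance from the TCP to the fingertips, in mm); y points along the fingers, x is the direction in which the jaws open and shut, and the axes are right-handed (so a half turn about y gives the same grasp; the last joint's range is limited). The gripper opens to 85 mm and grips with 20 to 120 N. Pads are 22 mm wide; open, the fingers measure 114 mm over their backs; the gripper's body (76 mm by 85 mm) begins 54 mm behind the grasp point. The pads swing forward as they close: fully open they stand 13 mm farther back than shut.
Start: joints at [1.16, 0.3, 1.521, -0, 1.321, -0.067], TCP at [185.384, 517.805, 250.281] pointing down, gripper open.
Joint ranges: [-3.03, 3.03], [-0.79, 2.21], [0.23, 2.52], [-1.04, 4.18], [0, 3.07], [-2.55, 2.55]. Speed limits (rad/s): [2.22, 2.22, 2.57, 3.14, 3.14, 3.14].

### API

Orientations are given as a unit quaternion [w, x, y, z].
In Python, from rig import bot gives the robot as it stands. Calls block until the motion is done:
- bot.move_to(position, orientation): joint-space move of the TCP to a pose.
- bot.servo_line(position, attitude=None, speed=150, until_force=None): straight line of the TCP; attitude=None keeps the orientation; speed is the mean speed in mm/s. With until_force (N) it stops when the force on the tool has changed by that much, and returns True; else False.
- bot.move_joints(angles): joint-space move.
- bot.move_gripper(opening, grip_force=None): finger opening in mm; grip_force is the grip in N (None keeps the last); returns when the fingers have stopped.
- bot.dwell(seconds).
- bot.ik(position, orientation): joint angles nearest the present ones, or None.
- bot.read_state(): the state.
- bot.read_camera(name): name is "side" or "top" or "wrist"; returns a dict with "image" (480x640x3 uint8, blue, green, red), "depth" (480x640 float32, mm along the optical axis (not along the pixel's ray), 0 where there is no reading), "fovy" (degrees; the focal length in pixels is half the picture's height over the tangent of half this angle, whatever the lens; pixels are square), "cx", "cy" (the principal point, pixels), "k1" (the pictures are not rectified: a ray, as slopes to the right and down, at radius r is drawn at 1 + k1 r^2 times it, then the intrinsics apply), "eye" and "attitude" of the camera in the world; the wrist camera has in their place "mount" (4x4, takes a point from camera to tool coordinates, whose origin is the TCP and whose axes are the tool frame's). Camera axes: x right, y down, z forward; pixel columns grow to the right and rows downward; lengths in mm; the calibration is good to about 2 mm. A picture is of the moment at which its call begins: read the wrist's pose just before it.
A pose or a line that the arm cannot do raises bot.MotionError and nothing moves.
- bot.finish_job(): hands the job in, once; it reports no verdict.
The state is a dict: "clock": time; "joint_positions": joint angles; "qvel": joint speeds; "effort": joint torques, N m; "ee_pos": TCP position; "tool_rot": TCP orientation; "ft_force": force on the tool from outside, world axes, zero at the start; "moment": the same for the moment, N m; "grip_width": finger opening in mm.
Only numpy, scipy, OpenCV 4.12 (cv2) and the standard library are available. Lean on these libraries where they do the work, as an engineer would, in place of code of your own. Each camera call takes 0.05 s, during which the arm holds its last target. There are 200 camera calls.

## Working session

There is one attempt and no reset: what is moved stays moved. The work goes in short steps, each a Python script; the robot and the scene stay as the last script left them, time stands still between calls to the robot, and variables do not carry over. Pictures are saved under pics/ and viewed, about 8 in all and at most 12, crops included, and the job is handed in when it is done.

```bash
mkdir -p pics; ls; cat > h.py <<'E'
import numpy as np, cv2
from scipy.spatial.transform import Rotation as R
from rig import bot
def rot(q): return R.from_quat([q[1],q[2],q[3],q[0]])
def quat(r): x,y,z,w=r.as_quat(); return [w,x,y,z]
def cloud(name):
    s=bot.read_state(); c=bot.read_camera(name)
    f=240/np.tan(np.radians(c["fovy"])/2); K=np.array([[f,0,c["cx"]],[0,f,c["cy"]],[0,0,1]])
    v,u=np.mgrid[0:480,0:640]; uv=np.stack([u,v],-1).reshape(-1,1,2).astype(np.float64)
    n=cv2.undistortPoints(uv,K,np.array([c["k1"],0,0,0,0.])).reshape(480,640,2)
    d=c["depth"].astype(float); P=np.dstack([n[...,0]*d,n[...,1]*d,d])
    if "mount" in c:
        M=np.array(c["mount"]); P=P@M[:3,:3].T+M[:3,3]; P=P@rot(s["tool_rot"]).as_matrix().T+np.array(s["ee_pos"])
    else: P=P@rot(c["attitude"]).as_matrix().T+np.array(c["eye"])
    P[d<=0]=np.nan
    return c["image"],P,c
E
python3 - <<'E'
from h import *
print(bot.read_state()); 
for n in("top","side"):
    im,P,c=cloud(n); cv2.imwrite(f"pics/{n}0.png",im); np.save(f"pics/{n}0.npy",P); print(n,c["fovy"],c["k1"],c["eye"])
E
```

```text
pics
{'clock': 0.0, 'joint_positions': array([ 1.16043415e+00,  3.00472861e-01,  1.52158213e+00, -1.28324562e-05,
        1.32069837e+00, -6.65857026e-02]), 'qvel': array([-0.00119664,  0.00076828,  0.001026  ,  0.00196445,  0.00075278,
        0.00039337]), 'effort': array([-3.17755046e-03, -5.43503380e+01, -3.61795664e+01, -1.24355629e-04,
        3.98473014e-03, -3.21410209e-05]), 'ee_pos': array([185.28820414, 517.62507404, 249.71989301]), 'tool_rot': array([-0.57793539,  0.57836974,  0.40676287, -0.40745932]), 'ft_force': array([ 0.6485669 ,  0.21340724, -0.40119749]), 'moment': array([-0.01921503,  0.00362254,  0.01146026]), 'grip_width': 85.20267600837931}
top 47.919996996100565 -0.11559127185955491 [553.48800583  76.40444247 963.90349515]
side 57.76589418951338 0.035097547425650216 [471.39840546 534.85554437 571.23034108]
```

View pics/top0.png

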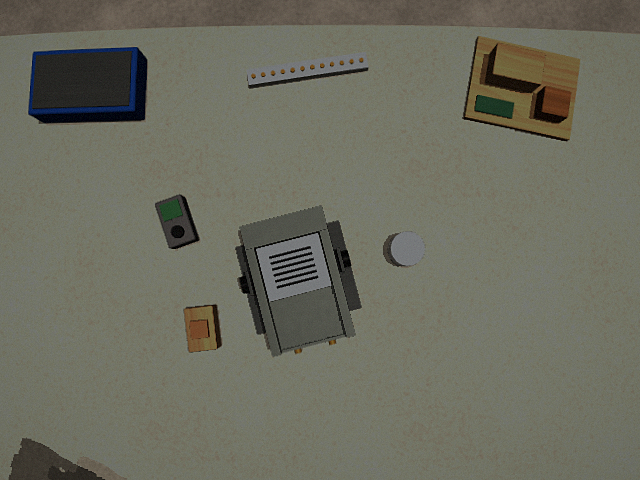

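View pics/side0.png

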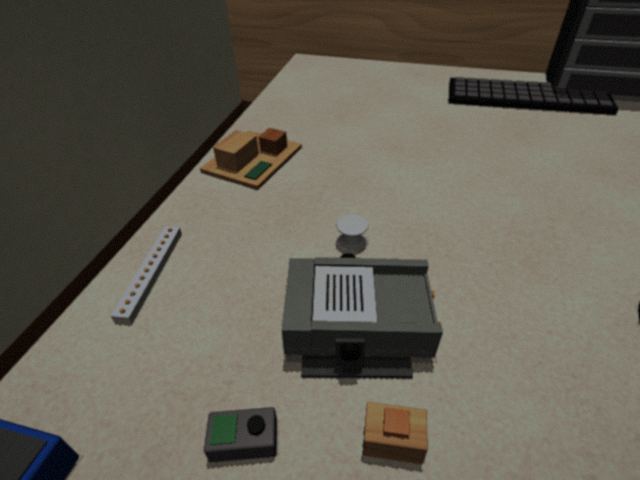

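The top view shows the white lid with corners at about (256,246), (319,233), (331,290) and (268,303). The robot is towards the bottom of the picture. The meter is at (177,221), the module at (201,328) and the reel at (405,248). In the side view the lid is at (345,295). Next I'll fit the lid from both clouds.

```bash
python3 - <<'E'
from h import *
for n,seed in(("top",(262,260)),("side",(322,295))):
    im=cv2.imread(f"pics/{n}0.png"); P=np.load(f"pics/{n}0.npy")
    g=im.min(2); m=(g>g[seed[1],seed[0]]*0.8).astype(np.uint8)
    roi=np.zeros_like(m); 
    if n=="top": roi[225:312,248:340]=1
    else: roi[255:330,308:382]=1
    k,l=cv2.connectedComponents(m*roi); mm=(l==l[seed[1],seed[0]]).astype(np.uint8)
    c,_=cv2.findContours(mm,cv2.RETR_EXTERNAL,cv2.CHAIN_APPROX_NONE); c=max(c,key=cv2.contourArea)
    f=np.zeros_like(mm); cv2.drawContours(f,[c],-1,1,-1); e=cv2.erode(f,np.ones((5,5)))>0
    Q=P[e]; Q=Q[~np.isnan(Q[:,0])]; ce=np.median(Q,0); 
    A=np.c_[Q[:,:2]-ce[:2],np.ones(len(Q))]; w=np.linalg.lstsq(A,Q[:,2],rcond=None)[0]
    r=Q[:,2]-A@w; ok=abs(r)<4; w=np.linalg.lstsq(A[ok],Q[ok,2],rcond=None)[0]
    F=P[f>0]; F=F[~np.isnan(F[:,0])]; F=F[abs(F[:,2]-ce[2])<12]
    box=cv2.minAreaRect(F[:,:2].astype(np.float32))
    print(n,f.sum(),"ce",ce.round(1),"plane",w.round(4),"rms",r[ok].std().round(2),box,Q.mean(0).round(1))
    for nm,px in (dict(meter=(177,221),module=(201,328),reel=(405,248)) if n=="top" else dict(meter=(240,422),module=(397,420),reel=(352,224))).items(): print(nm,P[px[1],px[0]].round(0))
E
```

```text
top 3488 ce [566.9 121.7  79.7] plane [2.73000e-02 6.90000e-03 7.97207e+01] rms 1.47 ((567.26025390625, 121.45405578613281), (89.05408477783203, 105.07266235351562), 14.364975929260254) [567.2 121.5  79.7]
meter [648. 327.  35.]
module [464. 279.  54.]
reel [599. -68.  45.]
side 3250 ce [566.4 126.5  79.5] plane [2.98000e-02 8.50000e-03 7.94774e+01] rms 0.86 ((567.2572631835938, 121.98726654052734), (88.9141845703125, 107.71316528320312), 14.25115966796875) [566.4 125.6  79.5]
meter [651. 326.  36.]
module [463. 283.  57.]
reel [599. -71.  46.]
```

```bash
cat >> h.py <<'E'
yaw=np.radians(14.3); s=0.030
C=np.array([567.2,121.8,79.6])
X=np.array([np.cos(yaw),np.sin(yaw),s]); X/=np.linalg.norm(X)
Y=np.array([-np.sin(yaw),np.cos(yaw),0]); N=np.cross(X,Y)
B=np.array([X,Y,N]).T
def ori(sg): # tool y = -N, tool x = sg*Y
    tx=sg*Y; ty=-N; return quat(R.from_matrix(np.array([tx,ty,np.cross(tx,ty)]).T))
def tip(): # fingertip position in lid frame
    st=bot.read_state(); p=np.array(st["ee_pos"])-N*bot.tip_reach
    return (p-C)@B
def W(l): return list(C+B@np.array(l,float)+N*bot.tip_reach)
def F(n=5):
    fs=[]
    for _ in range(n): fs.append(bot.read_state()["ft_force"]); bot.dwell(0.02)
    return np.mean(fs,0)@B
E
python3 - <<'E'
from h import *
bot.move_gripper(0,30); print(bot.tip_reach, bot.read_state()["grip_width"])
for sg in(1,-1):
    j=bot.ik(W([0,0,50]),ori(sg)); print(sg,None if j is None else np.round(j,2))
sg=min((1,-1),key=lambda g:abs(bot.ik(W([0,0,50]),ori(g))[5]))
bot.move_to(W([0,0,50]),ori(sg)); bot.dwell(.3)
print(sg,tip(),F(),bot.read_state()["clock"])
im,P,c=cloud("wrist"); cv2.imwrite("pics/w1.png",im)
E
```

```text
19.0 -0.06960406510862026
1 [ 0.15  0.45  1.57  0.    1.1  -1.68]
-1 [0.15 0.45 1.57 0.   1.1  1.47]
-1 [3.31782462e-02 3.23620086e-01 5.00669492e+01] [-0.10522471 -0.23729923  0.24056697] 3.2583
```

View pics/w1.png

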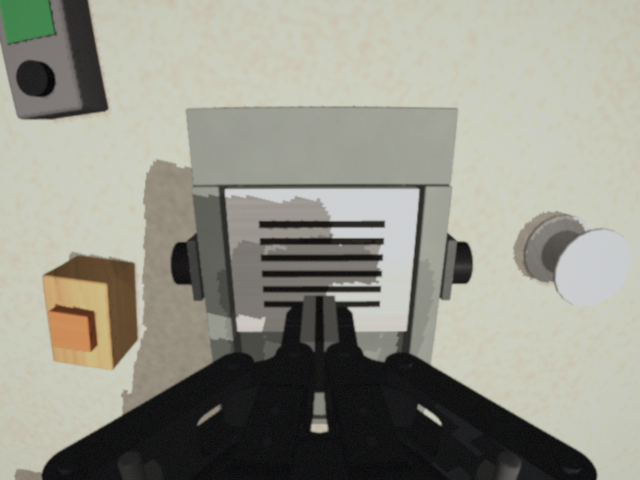

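The wrist view shows the closed fingertips at (320,300), centred over the lid and square to it. The strips are at (320,262). Next I'll press down gently.

```bash
python3 - <<'E'
from h import *
bot.servo_line(W([0,0,8]),speed=60); bot.dwell(.2); f0=F(); np.save("f0.npy",f0)
hit=bot.servo_line(W([0,0,-6]),speed=6,until_force=5)
bot.dwell(.15); f=F()-f0; print(hit,tip().round(2),f.round(2),bot.read_state()["clock"])
E
```

```text
True [ 0.01  0.01 -1.99] [-0.63  0.65  5.25] 6.2333
```

```bash
cat >> h.py <<'E'
def drag(x0,x1,zc,f0,target=12.5,step=5,speed=25):
    """slide in short steps from x0 to x1, trimming height for the target force"""
    n=max(1,int(np.ceil(abs(x1-x0)/step))); log=[]
    for x in np.linspace(x0,x1,n+1):
        bot.servo_line(W([x,0,zc]),speed=speed)
        f=F(3)-f0; log.append((round(x,1),round(zc,2),*f.round(1)))
        if f[2]>19: zc+=.8
        elif f[2]<4: print("low force"); 
        zc+=np.clip((f[2]-target)/9,-.5,.5)
    return zc,log
E
python3 - <<'E'
from h import *
f0=np.load("f0.npy"); z=tip()[2]; 
for i in range(5):
    bot.servo_line(W([0,0,z]),speed=8); bot.dwell(.1); f=F()-f0; print(round(z,2),tip().round(2),f.round(2))
    if f[2]>11.5: break
    z-=np.clip((12.5-f[2])/8,.1,.6)
zc,log=drag(0,-15,z,f0); print(*log,sep="\n"); print(tip(),zc,bot.read_state()["clock"]); np.save("zc.npy",zc)
im,P,c=cloud("wrist"); cv2.imwrite("pics/w2.png",im)
E
```

```text
-1.99 [ 0.05 -0.02 -1.91] [-1.32  0.62  4.73]
-2.59 [ 0.09  0.   -2.32] [-2.78  0.38  7.31]
-3.19 [ 0.12 -0.03 -2.69] [-3.43  0.92  9.06]
-3.62 [ 0.09  0.   -3.04] [-4.63  0.88 11.03]
-3.81 [ 0.12 -0.03 -3.14] [-4.72  0.97 11.79]
(np.float64(0.0), np.float64(-3.81), np.float64(-5.0), np.float64(0.8), np.float64(12.1))
(np.float64(-5.0), np.float64(-3.86), np.float64(2.7), np.float64(1.4), np.float64(9.5))
(np.float64(-10.0), np.float64(-4.19), np.float64(2.6), np.float64(2.0), np.float64(10.4))
(np.float64(-15.0), np.float64(-4.43), np.float64(2.6), np.float64(1.0), np.float64(11.4))
[-13.63103506  -0.04303367  -3.07535468] -4.547116713290305 9.9
```

View pics/w2.png

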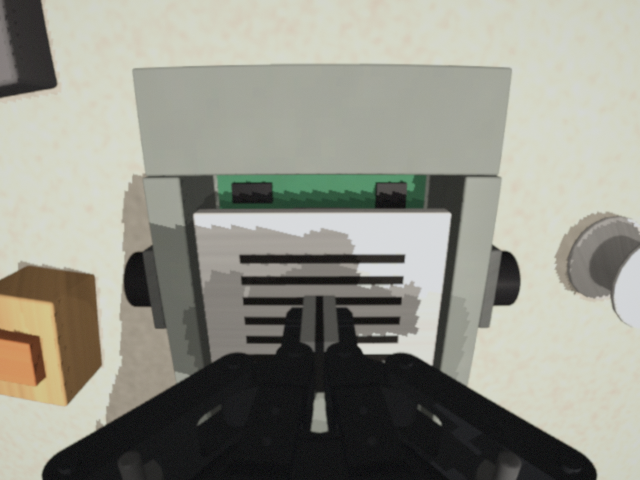

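The lid has opened about 14 mm: green shows in the gap at rows 175–210, and the fingertips are still on its centre strips. I'll continue the drag.

```bash
python3 - <<'E'
from h import *
f0=np.load("f0.npy"); zc=float(np.load("zc.npy"))
zc,log=drag(-15,-78,zc,f0,target=12.5,step=6); 
for l in log: print(*[float(v) for v in l])
print(tip(),zc,bot.read_state()["clock"]); np.save("zc.npy",zc)
t=tip(); bot.servo_line(W([t[0],0,t[2]+25]),speed=60)
bot.servo_line(W([-70,0,60]),speed=120); bot.dwell(.2)
im,P,c=cloud("wrist"); cv2.imwrite("pics/w3.png",im); np.save("pics/w3.npy",P); print(bot.read_state()["clock"])
E
```

```text
-15.0 -4.55 2.4 0.8 11.7
-20.7 -4.63 3.0 1.5 12.4
-26.5 -4.65 3.1 1.6 12.6
-32.2 -4.63 2.9 0.9 12.1
-37.9 -4.68 2.6 1.4 12.5
-43.6 -4.67 3.5 1.0 13.1
-49.4 -4.61 3.1 1.2 11.9
-55.1 -4.68 3.1 1.1 12.7
-60.8 -4.65 2.7 0.9 12.3
-66.5 -4.68 3.7 0.8 12.5
-72.3 -4.68 2.9 0.7 12.8
-78.0 -4.65 2.8 0.5 12.5
[-76.50999401  -0.19192058  -3.34937425] -4.644987286673525 14.925
16.2417
```

View pics/w3.png

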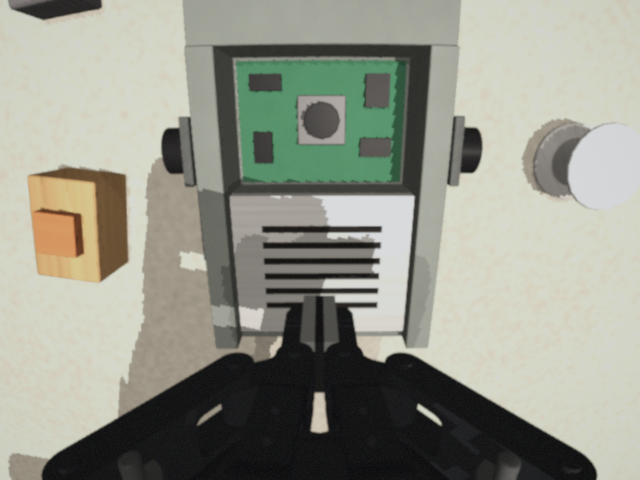

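The lid is open. The button is at (321,120) on its grey foot, and the lid's rear edge is at row 195. I'll measure the button and the lid edge from the cloud.

```bash
python3 - <<'E'
from h import *
P=np.load("pics/w3.npy"); L=(P-C)@B; im=cv2.imread("pics/w3.png")
b=L[112:128,313:329].reshape(-1,3); print("button",np.nanmedian(b,0))
roi=L[90:150,290:352].reshape(-1,3); t=roi[abs(roi[:,2]-np.nanmedian(b[:,2]))<4]; print("button top",len(t),np.nanmean(t,0),np.nanmin(t,0),np.nanmax(t,0))
for r in range(184,206,3): print(r,L[r,320].round(1))
print("rear edge", [L[r,320].round(1).tolist() for r in range(36,60,4)])
E
```

```text
button [ 12.3067389   -0.84223717 -25.51892503]
button top 1030 [ 11.80886273  -1.5381706  -25.52901371] [  1.11288504 -12.21521003 -28.2336439 ] [ 22.59998091   8.74688099 -23.18732753]
184 [-30.3  -0.9 -44.4]
187 [-30.6  -0.9 -35. ]
190 [-30.4  -0.9 -24.5]
193 [-28.9  -0.9  -8.1]
196 [-29.3  -0.9  -1.7]
199 [-31.1  -0.9  -1.9]
202 [-32.8  -0.9  -1.7]
205 [-34.4  -0.9  -1.1]
rear edge [[53.4, -0.8, -2.0], [51.5, -0.8, -2.0], [49.9, -0.8, -3.6], [49.6, -0.8, -13.9], [49.5, -0.8, -26.7], [49.4, -0.8, -41.0]]
```

```bash
python3 - <<'E'
from h import *
x,y=10.8,-0.8
bot.servo_line(W([x,y,40]),speed=120); bot.servo_line(W([x,y,-18]),speed=60); bot.dwell(.2); f0=F()
h1=bot.servo_line(W([x,y,-30]),speed=6,until_force=1.5); t1=tip(); print(h1,t1.round(2))
h2=bot.servo_line(W([x,y,-36]),speed=6,until_force=9); print(h2,tip().round(2),(F()-f0).round(2))
bot.dwell(.3); print(tip().round(2),(F()-f0).round(2))
E
```

```text
True [ 10.75  -0.79 -26.59]
True [ 10.68  -0.81 -31.38] [-1.82  0.36  7.71]
[ 10.69  -0.8  -31.39] [-2.32 -0.11  7.05]
```

```bash
python3 - <<'E'
from h import *
x,y=10.8,-0.8
f0=np.load("f0.npy"); z=tip()[2]
for i in range(4):
    z-=.25; bot.servo_line(W([x,y,z]),speed=5); bot.dwell(.1); f=F()-f0; print(round(z,2),tip().round(2),f.round(2))
    if f[2]>11: break
bot.dwell(.2)
bot.servo_line(W([x,y,-15]),speed=25); bot.servo_line(W([x,y,35]),speed=80); bot.dwell(.1)
bot.servo_line(W([-70,0,60]),speed=120); bot.dwell(.2)
im,P,c=cloud("wrist"); cv2.imwrite("pics/w4.png",im); L=(P-C)@B
print("button",np.nanmedian(L[112:128,313:329].reshape(-1,3),0),bot.read_state()["clock"])
for r in range(187,200,3): print(r,L[r,320].round(1))
E
```

```text
-31.6 [ 10.69  -0.79 -31.38] [-1.65  0.45  7.92]
-31.85 [ 10.7   -0.77 -31.45] [-3.06  0.97 10.23]
-32.1 [ 10.71  -0.79 -31.52] [-3.95  0.72 12.6 ]
button [ 12.76569143  -1.19194001 -25.52590885] 25.475
187 [-30.5  -1.  -38.1]
190 [-30.5  -1.  -28. ]
193 [-30.4  -0.9 -18.1]
196 [-28.6  -0.9  -1.1]
199 [-30.4  -0.9  -1.6]
```

The button hit its hard stop (force rising with no further travel) and sprang back to z −25.5. Next I'll slide the lid shut.

```bash
python3 - <<'E'
from h import *
x0=-76.5
bot.servo_line(W([x0,0,8]),speed=100); bot.dwell(.2); f0=F(); np.save("f0.npy",f0)
hit=bot.servo_line(W([x0,0,-6]),speed=8,until_force=5); z=tip()[2]; print(hit,z)
for i in range(6):
    bot.servo_line(W([x0,0,z]),speed=8); bot.dwell(.1); f=F()-f0; print(round(z,2),f.round(2))
    if f[2]>11.5: break
    z-=np.clip((12.5-f[2])/8,.1,.6)
zc,log=drag(x0,-3,z,f0,step=6)
for l in log: print(*[float(v) for v in l])
print(tip(),bot.read_state()["clock"])
# end stop: 1 mm steps, watch the force along the slide
for x in (-2,-1,0,.7,1.4,2):
    bot.servo_line(W([x,0,zc]),speed=15); f=F()-f0; print(x,tip().round(2),f.round(2))
    if f[0]<-9 or f[2]>17: break
t=tip(); bot.servo_line(W([t[0],0,t[2]+25]),speed=50)
bot.servo_line(W([0,0,50]),speed=100); bot.dwell(.2)
im,P,c=cloud("wrist"); cv2.imwrite("pics/w5.png",im); L=(P-C)@B
for r in range(176,198,2): print(r,L[r,320].round(1))
print(bot.read_state()["clock"])
E
```

```text
True -2.2380358542024603
-2.24 [-2.13  0.67  5.29]
-2.84 [-3.55  0.66  8.1 ]
-3.39 [-4.58  0.77 10.68]
-3.62 [-5.    0.95 11.12]
-3.79 [-4.95  1.03 11.87]
-76.5 -3.79 -5.4 1.4 12.5
-70.8 -3.79 -3.1 1.1 11.3
-65.2 -3.92 -3.1 0.6 12.6
-59.5 -3.91 -3.5 1.6 12.1
-53.9 -3.95 -2.9 1.6 11.8
-48.2 -4.03 -3.3 1.9 12.4
-42.6 -4.03 -3.2 1.3 12.3
-36.9 -4.05 -3.2 1.4 12.8
-31.3 -4.02 -3.5 1.6 12.6
-25.6 -4.0 -3.8 1.4 12.0
-20.0 -4.06 -3.1 1.8 12.4
-14.3 -4.08 -3.0 1.7 11.9
-8.7 -4.15 -3.5 1.9 12.5
-3.0 -4.15 -3.9 2.3 12.7
[-2.48492772  0.14628329 -3.18641325] 35.625
-2 [-1.74  0.14 -3.26] [-5.14  1.91 12.27]
-1 [-0.79  0.16 -3.28] [-5.4   2.13 12.76]
0 [ 0.05  0.15 -3.33] [-6.3   1.95 12.99]
0.7 [ 0.46  0.13 -3.44] [-8.65  2.06 13.81]
1.4 [ 1.03  0.07 -3.52] [-9.25  1.3  14.11]
176 [53.6 -0.8 -2.5]
178 [52.7 -0.8 -1.8]
180 [51.6 -0.8 -1.7]
182 [50.6 -0.8 -1.2]
184 [ 41.7  -0.9 -43.7]
186 [47.8 -0.8 -5. ]
188 [47.3 -0.8 -1.9]
190 [46.2 -0.8 -1.6]
192 [45.3 -0.8 -0.9]
194 [44.  -0.8 -1.8]
196 [43.  -0.8 -1.3]
38.6333
```

View pics/w5.png

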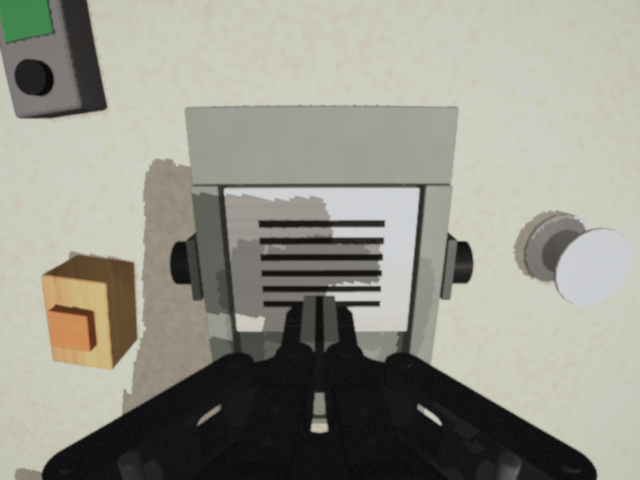

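This picture matches the one taken before the drag: lid edge at row 187, strips at rows 224–304, neighbours unmoved. The lid is shut, so I'll hand in.

```bash
python3 - <<'E'
from h import *
a=cv2.imread("pics/w1.png",0).astype(float);b=cv2.imread("pics/w5.png",0).astype(float)
for n,(r0,r1,c0,c1) in dict(lid=(188,290,225,420),box=(110,180,190,455),reel=(210,310,520,630),module=(255,370,40,140),meter=(0,120,0,110)).items():
    print(n,np.round(cv2.phaseCorrelate(a[r0:r1,c0:c1],b[r0:r1,c0:c1])[0],2))
bot.finish_job()
E
```

```text
lid [-0.15 -0.39]
box [ 0.08 -0.  ]
reel [ 0.65 -0.59]
module [-0.58 -0.39]
meter [-1.16 -0.98]
the job is handed in; nothing more can be done
```

The job is done and handed in: I dragged the lid open, pressed and released the reset button, and slid the lid shut again. No verdict is reported, so this rests on my own checks. The last clock reading, just before hand-in, was 38.6 s of the 72 s allowed.

- **Opening:** with closed fingers pressing at about 12–13 N, the lid opened about 76.5 mm. The wrist camera agreed, showing the lid edge about 78.5 mm from the rear wall of the 80 mm well.
- **Button:** it met its hard stop, with the force rising to 12.6 N and almost no further travel. It then sprang back to its original measured height (z −25.5 before and after).
- **Shutting:** the lid reached its end stop, where the sideways force rose to about 9 N. The highest downward force I read on the lid was about 14 N, against the 22 N limit.
- **Final check:** before-and-after wrist pictures match to within 0.4 px for the lid and about 1.5 px for the reel, module and meter. That is about a millimetre or less, so I take all of them as unmoved. The fingers were 50 mm above the lid at hand-in.

One small disagreement: the wrist camera placed things 2–3 mm further back than expected. That is about the calibration tolerance and did not affect the result. No check failed.

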